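# Find the blower with the dragging bearing by hand and pull it for repair

### The job

One of the three plug-in blowers on the sloping deck has a worn bearing. Turn each of the three wheels by hand a quarter turn or more, one way, feeling for drag; then lift the one that drags out by its pull tab (never carry it by its wheel) and lay it gently, flat and wheel up, in the black repair tray. Leave the two good blowers seated in their bays.

Things in the scene. Friction and masses are not known exactly. Their poses are not given: they have to be found in the camera images.
- chassis: bright steel case, fixed, 345 wide (y), 270 deep (x), 128 high; its front half is a deck sloping at 35 degrees, rising away from the robot (at yaw 0). Origin: centre of the underside; z up, x from the low front edge to the back. Three bays 108 apart across the deck each hold a loose plug-in blower, lying by its weight between guide rails (12 high, 1.5 play) and a foot lip (14 high)
- tray: empty black open repair tray, fixed on the bench: outside 210 (its x) x 180 (its y) x 32 high, walls and floor 5 thick. Origin: centre of its underside, z up
- left_wheel (a point): fixed point of the chassis: the axis of the grey vaned wheel of the blower in the left (+y) bay, about halfway up its rim. Wheel: diameter 56, rim from 22 to 52 above the underside of the blower's plate (this point: 38), turns without end. A sound bearing drags under 0.02 N m, the worn one over 0.1. z points out of the deck along the axis, x up the slope
- left_tab (a point): fixed point of the chassis: middle of the black upright pull tab of the blower in the left bay: 10 thick across the deck, 26 long up the slope, top 54 above the plate's underside (this point: 38), 70 up the slope from the wheel's axis. The aluminium plate, 130 up the slope x 84 x 14 thick, reaches 18 beyond this point; blower mass 0.29 to 0.42 kg. Axes as the wheel's
- middle_wheel (a point): the same as left_wheel for the middle bay (centre). Where the wheels are named wheel_a, wheel_b and wheel_c, wheel_b (on blower_b) is the one with the worn bearing; which bay it is in changes each time and cannot be seen, only felt. Each wheel's angle starts within 0.2 rad of zero and counts on, either way
- middle_tab (a point): the same as left_tab for the middle bay (centre)
- right_wheel (a point): the same as left_wheel for the right bay (-y)
- right_tab (a point): the same as left_tab for the right bay (-y)

How it is judged:
By the outcome, as a careful person would: the job done as asked, in the order asked, and still so for the second after the job is handed in, with the robot touching nothing.
It also fails if it takes over 72 s, if anything falls off the work surface, if the arm or the gripper's body presses on something with over 40 N, if the wrist force passes 120 N, or if a joint passes its speed limit or range.

### The arm

A 6-joint arm with a two-finger parallel gripper is mounted at the origin on the work surface. World frame = base frame: x ahead of the robot, y to its left, z up, the work surface at z = 0. Lengths are in mm, angles in rad, forces in N, time in s.
With the tool pointing down it reaches from about 275 to 750 mm from the base axis. Payload 10.2 kg.
Tool frame: the origin (TCP) lies midway between the tips of the shut fingers; the grasp point (between the pads) lies 19 mm behind it; z points along the fingers, y is the line along which they close (so a half turn about z gives the same grasp; the last joint's range is limited). The gripper opens to 85 mm and grips with 20 to 120 N. Pads are 22 mm wide; open, the fingers measure 114 mm over their backs; the gripper's body (76 mm by 85 mm) begins 54 mm behind the grasp point. The pads swing forward as they close: fully open they stand 13 mm farther back than shut.
Start: joints at [1.045, 0.313, 1.498, -0, 1.331, -0.223], TCP at [156.565, 501.117, 231.294] pointing down, gripper open.
Joint ranges: [-2.94, 2.94], [-0.97, 2.17], [0.19, 2.56], [-1.23, 4.37], [0.02, 3.11], [-2.88, 2.88]. Speed limits (rad/s): [2.39, 2.39, 3.01, 3.14, 3.14, 3.14].

### API

Orientations are given as a unit quaternion [w, x, y, z].
In Python, from rig import ctrl gives the robot as it stands.
- The arm moves only by the tool send_rows, never from a script. Its argument "targets" is a list of rows, each an object with "offset": the shift along the world's x, y, z in cm, a list of three; "spin": the turn about the world's z in rad. A call has 1 to 8 rows; each row is the pose to reach, as a shift and turn from the pose commanded when the call began; what a row does not reach only later rows make up. A row lasts 1/12 s, in which the tool goes at most 41.7 mm and 7.16 degrees, less where a joint would pass 70% of its speed; a pose out of reach is approached as far as the arm can. A call with a gripper value outside its range is refused whole. "grip" is the opening, from 0 (shut) to 1 (fully open), set as the call begins (left out, the last holds). The fingers move at their own pace and stop on an object; "squeeze" is the grip in N (left out, the last holds). Time passes only in rows, so rows that repeat a pose let the fingers close. It gives the time, the measured TCP pose, the force, the opening and the grip force at its end, in the units of the state.
- ctrl.sense(): the state, without advancing time (a new reading comes with each control period).
- ctrl.capture(name): name is "side" or "top"; returns (picture, depth): 480x640x3 uint8, red, green, blue; 480x640 float32, mm along the optical axis (not along the pixel's ray), 0 where there is no reading.
- ctrl.calibration(name): a dict with "fx", "fy", "cx", "cy" (pixels), "view" (4x4, takes a point from world to camera coordinates). Camera axes: x right, y down, z forward; pixel columns grow to the right and rows downward; lengths in mm; the calibration is good to about 2 mm. A picture is of the moment at which its call begins. calibration takes no time and is no camera call.
- ctrl.finish_job(): hands the job in; it is judged then, once.
Trained networks look in the newest picture that a camera, given by its name, has taken for a name from the list of things; names that differ only in an ending like _2 or _b are one class to them, and where a whole thing is asked for, a point or a joint stands for the part that bears it (a point fixed in the world has none). Each returns a list of dicts, best first, with "conf" (0 to 1); they miss things now and then, are a little off and sometimes report something else, mostly with a low value. They report only what shows in the picture. A call takes as long as a camera call.
- ctrl.search_frame(camera, query): "box" ([left, top, right, bottom] in pixels, round what is visible of it).
- ctrl.place_of(camera, query): "uv" ([column, row] in pixels: a listed point, or the origin of a listed thing).
The state is a dict: "time_s": time; "joints": joint angles; "dq": joint speeds; "tau": joint torques, N m; "eef_pos": TCP position; "ee_rot": TCP orientation; "force": force on the tool from outside, world axes, zero at the start; "wrist_torque": the same for the moment, N m; "grip_width": opening from 0.0 (shut) to 1.0 (fully open); "grip_force": force on a finger pad.
Only numpy, scipy, OpenCV 4.12 (cv2) and the standard library are available. Lean on these libraries where they do the work, as an engineer would, in place of code of your own. Each camera call takes 0.05 s, during which the arm holds its last target. There are 200 camera calls.

## Working session

There is one attempt and no reset: what is moved stays moved. The work goes in short steps, Python scripts to look and compute and a tool call to move; the robot and the scene stay as the last step left them, time stands still between calls to the robot, and variables do not carry over. Pictures are saved under pics/ and viewed, at most 10 in all, crops included, and the job is handed in when it is done.

Besides the shell and the picture viewer there is one more tool, called after "Emit:" as a command line: name --argument value ..., lists and objects as JSON in quotes. send_rows: Moves the arm, as the interface text tells. Its arguments: {"type":"object","properties":{"targets":{"type":"array"},"grip":{"type":"number"},"squeeze":{"type":"number"}},"required":["targets"]}

```bash
ls; mkdir -p pics; cat > h.py <<'E'
import numpy as np,cv2
from rig import ctrl
def world(cal,u,v,d):
    p=np.array([(u-cal['cx'])/cal['fx']*d,(v-cal['cy'])/cal['fy']*d,d,1]); return (np.linalg.inv(np.array(cal['view']))@p)[:3]
def patch(D,u,v,r=2):
    w=D[int(v)-r:int(v)+r+1,int(u)-r:int(u)+r+1]; w=w[w>0]; return float(np.median(w)) if w.size else 0
E
python3 - <<'E'
from h import *
s=ctrl.sense(); print(s)
for c in ('top','side'):
    im,D=ctrl.capture(c); cv2.imwrite(f'pics/{c}0.png',im[...,::-1]); np.save(f'{c}.npy',D); cal=ctrl.calibration(c)
    print(c,np.round(np.linalg.inv(np.array(cal['view'])),3)[:3].tolist(),cal['fx'])
    for q in ['chassis','tray','left_wheel','left_tab','middle_wheel','middle_tab','right_wheel','right_tab']:
        for r in ctrl.place_of(c,q)[:2]:
            u,v=r['uv']; d=patch(D,u,v); print(q,round(r['conf'],2),np.round(r['uv'],1),np.round(world(cal,u,v,d)) if d else None)
E
```

```text
pics
{'time_s': 0.0, 'joints': array([ 1.04456948e+00,  3.13438257e-01,  1.49842295e+00, -2.15053875e-05,
        1.33097796e+00, -2.23387891e-01]), 'dq': array([ 0.0003395 , -0.00042754,  0.00072902,  0.00044757, -0.0004431 ,
        0.00064221]), 'tau': array([-2.70780220e-04, -4.12253416e+01, -2.59745872e+01, -1.50854585e-04,
        4.02123987e-03,  2.71203007e-07]), 'eef_pos': array([156.45456735, 500.88620436, 230.74639681]), 'ee_rot': array([-2.18452039e-04,  1.50838961e-01,  9.88558152e-01, -5.83813141e-04]), 'force': array([ 0.63311485, -0.04947326, -0.26860906]), 'wrist_torque': array([-0.02882724, -0.03540227,  0.03507598]), 'grip_force': 0.0, 'grip_width': 1.0042744335546796}
top [[-0.0, -0.987, 0.164, 441.125], [-1.0, 0.001, 0.007, -61.425], [-0.007, -0.164, -0.987, 799.832]] 447.3442657195856
chassis 0.75 [237.2 220.4] [577.  71. 136.]
tray 0.64 [477.3 314.2] [ 436. -328.    5.]
side [[0.872, -0.238, 0.428, 123.969], [-0.489, -0.418, 0.765, -834.303], [-0.003, -0.877, -0.481, 588.866]] 527.2807164122992
tray 0.8 [339.4 386.7] [ 429. -337.    4.]
left_wheel 0.84 [244.4 189.3] [492. 179. 114.]
left_tab 0.56 [268.4 165.8] [559. 193. 152.]
middle_wheel 0.56 [340.1 387.6] [ 429. -339.    5.]
middle_tab 0.75 [280.9 184.9] [539.  86. 150.]
right_wheel 0.9 [275.7 233.6] [471. -30. 109.]
right_tab 0.62 [305.9 202.8] [540. -23. 154.]
```

View pics/top0.png

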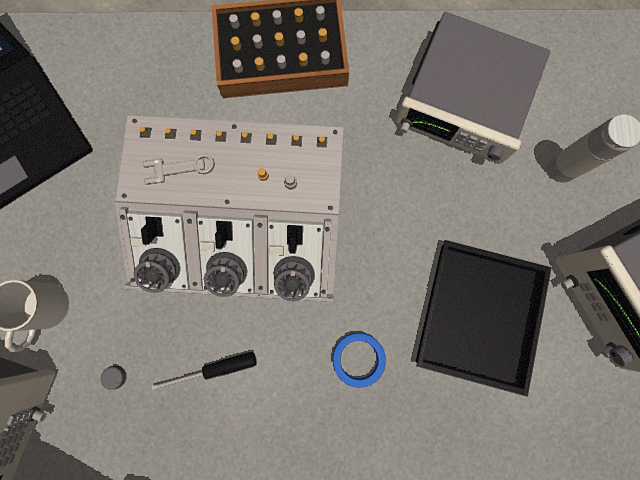

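View pics/side0.png

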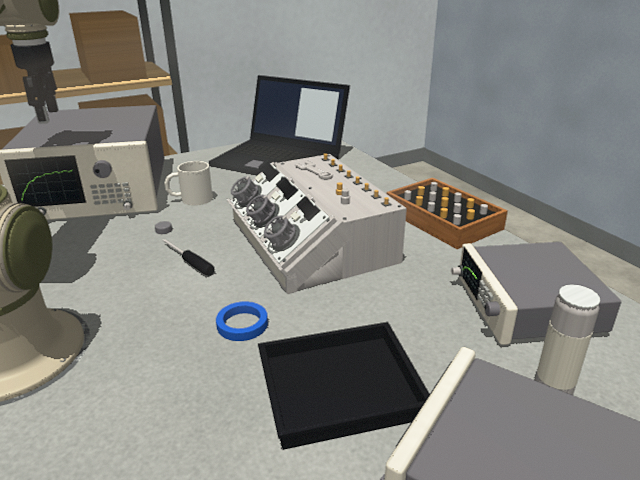

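```bash
cat > m.py <<'E'
from h import *
im=cv2.imread('pics/top0.png'); D=np.load('top.npy'); cal=ctrl.calibration('top')
v,u=np.mgrid[0:480,0:640]; V=np.linalg.inv(np.array(cal['view']))
P=np.stack([(u-cal['cx'])/cal['fx']*D,(v-cal['cy'])/cal['fy']*D,D,np.ones_like(D)],-1)@V.T; P=P[...,:3]
roi=np.zeros(D.shape,bool); roi[110:305,110:350]=1; roi&=D>0
z=P[...,2]; top=roi&(abs(z-128)<5)&(v<212)
xy=P[top][:,:2]; print('z top',np.median(z[top]))
r=cv2.minAreaRect(xy.astype(np.float32)); print('top rect',r); print(np.round(cv2.boxPoints(r)))
# deck plane: points z 15..120 ; robust fit of plates
m=roi&(v>212)&(v<298)&(z>5)&(u>122)&(u<336)
Q=P[m]
best=None;rng=np.random.default_rng(0)
for _ in range(2000):
    a=Q[rng.choice(len(Q),3,False)];n=np.cross(a[1]-a[0],a[2]-a[0]);l=np.linalg.norm(n)
    if l<1e-6: continue
    n=n/l*np.sign(n[2]);
    if abs(n[2]-np.cos(np.radians(35)))>.03: continue
    c=(abs((Q-a[0])@n)<1.5).sum()
    if best is None or c>best[0]: best=(c,n,a[0])
c,n,o=best; I=Q[abs((Q-o)@n)<2]; o=I.mean(0); n=np.linalg.svd(I-o)[2][2]; n*=np.sign(n[2])
print('plane n',n,'tilt',np.degrees(np.arccos(n[2])),'yaw',np.arctan2(-n[1],-n[0]),'d0 point',o,c)
yaw=np.arctan2(-n[1],-n[0]); 
ex=np.array([np.cos(yaw)*n[2],np.sin(yaw)*n[2],np.hypot(*n[:2])]); ey=np.cross(n,ex)
H=(P-o)@n; print(np.histogram(H[m],bins=np.arange(-10,60,4)))
for lo,hi in ((28,60),):
    k,l,st,ce=cv2.connectedComponentsWithStats((m&(H>lo)&(H<hi)).astype(np.uint8))
    for i in range(1,k):
        if st[i,4]>25:
            q=P[l==i]; s=(q-o)@ex; t=(q-o)@ey; h=H[l==i]
            print(i,st[i],'s',np.percentile(s,[1,50,99]).round(1),'t',np.percentile(t,[1,50,99]).round(1),'h',np.percentile(h,[1,50,99]).round(1))
print('ex',ex,'ey',ey)
t=im[205:305,115:345]; cv2.imwrite('pics/crop.png',np.vstack([cv2.resize(t,(690,300),interpolation=3),cv2.resize(cv2.imread('pics/side0.png')[150:290,225:365],(298,298),interpolation=3)[:, :].copy() if 0 else cv2.copyMakeBorder(cv2.resize(cv2.imread('pics/side0.png')[160:270,220:330],(300,300),interpolation=3),0,0,0,390,0)]))
E
python3 m.py
```

```text
z top 129.16181952760246
top rect ((662.7098999023438, 85.68074035644531), (345.3334655761719, 157.0260772705078), 86.54340362548828)
[[574. -82.]
 [731. -91.]
 [751. 253.]
 [595. 263.]]
plane n [-0.57426885  0.03495432  0.81792022] tilt 35.122861836212984 yaw -0.06079251694430099 d0 point [532.32516169  87.71265832 104.27368208] 6626
(array([ 314, 1539, 8064, 1540,  320,  664,  192,  198,  221,  300,  406,
       1100,  855,   12,    0,    0,    0]), array([-10,  -6,  -2,   2,   6,  10,  14,  18,  22,  26,  30,  34,  38,
        42,  46,  50,  54,  58]))
1 [141 226  11  19 168] s [27.5 41.2 52.2] t [108.1 111.1 118. ] h [28.1 39.2 42.1]
2 [215 230   9  20 150] s [27.4 42.  52.1] t [ 0.4  4.  10.1] h [28.4 39.2 42.4]
3 [289 234   8  20 141] s [26.3 41.8 52.4] t [-107.3 -102.2  -97.3] h [28.8 39.3 42. ]
4 [134 259  37  34 726] s [-56.2 -28.6  -3.9] t [ 86.9 112.5 138. ] h [28.3 36.6 40.5]
5 [204 264  36  33 705] s [-55.2 -28.2  -4.2] t [-20.3   4.1  30.8] h [28.4 36.7 40.9]
6 [274 269  36  29 657] s [-51.5 -26.6  -4.1] t [-128.  -102.3  -77. ] h [28.5 36.5 40.6]
ex [ 0.81640928 -0.04969281  0.57533166] ey [0.06075508 0.9981527  0.        ]
```

View pics/crop.png

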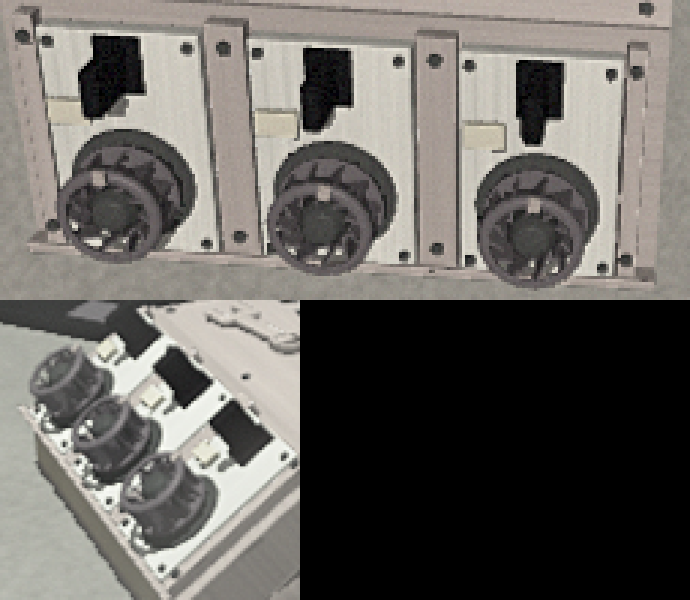

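Crop: wheels are squirrel cages with open ring tops and a pale mark at each ring's upslope side. The tool stays vertical, so I'll press a shut fingertip on the ring top and sweep it along an arc in the deck plane.

Emit:
send_rows --targets '[{"offset": [3,-2.5,0],"spin": 0.1},{"offset": [6,-5,0],"spin": 0.2},{"offset": [9,-7.5,0],"spin": 0.243},{"offset": [12,-10,0],"spin": 0.243},{"offset": [15,-12.5,0],"spin": 0.243},{"offset": [18,-15,0],"spin": 0.243},{"offset": [20,-17,0],"spin": 0.243},{"offset": [20,-17,0],"spin": 0.243}]' --grip 0 --squeeze 40

```text
time_s: 1.57
eef_pos: [359.7, 328.1, 231.2]
ee_rot: [0.0, 0.032, 0.999, -0.0]
force: [-0.6, -0.6, -0.5]
grip_width: -0.003
grip_force: 0.0
```

Emit:
send_rows --targets '[{"offset": [3,-2,-1.5],"spin": 0},{"offset": [6,-4,-3],"spin": 0},{"offset": [9,-6.5,-4.5],"spin": 0},{"offset": [11.6,-8.6,-6],"spin": 0},{"offset": [13.6,-10.6,-7.1],"spin": 0},{"offset": [13.6,-10.6,-7.1],"spin": 0},{"offset": [13.6,-10.6,-7.1],"spin": 0}]'

```text
time_s: 2.15
eef_pos: [492.8, 224.5, 159.6]
ee_rot: [-0.001, 0.031, 1.0, -0.0]
force: [-0.7, 1.0, 0.4]
grip_width: 0.001
grip_force: 0.0
```

Emit:
send_rows --targets '[{"offset": [0,0,-1.5],"spin": 0},{"offset": [0,0,-3.0],"spin": 0},{"offset": [0,0,-3.0],"spin": 0}]'

```text
time_s: 2.4
eef_pos: [490.7, 226.0, 128.6]
ee_rot: [-0.002, 0.029, 1.0, -0.0]
force: [-0.7, 0.5, -0.5]
grip_width: 0.002
grip_force: 0.0
```

Emit:
send_rows --targets '[{"offset": [0,0,-0.3],"spin": 0},{"offset": [0,0,-0.3],"spin": 0},{"offset": [0,0,-0.3],"spin": 0}]'

```text
time_s: 2.65
eef_pos: [492.7, 225.6, 128.3]
ee_rot: [0.001, 0.03, 1.0, 0.0]
force: [-0.2, -0.8, 0.2]
grip_width: -0.003
grip_force: 0.0
```

```bash
python3 - <<'E'
from h import *
a=ctrl.capture('side')[0][...,::-1]; b=ctrl.capture('top')[0][...,::-1]
cv2.imwrite('pics/c1.png',np.hstack([cv2.resize(a[100:260,200:360],(400,400),interpolation=2),cv2.resize(b[180:320,100:240],(400,400),interpolation=2)]))
print(ctrl.sense()['eef_pos'],ctrl.sense()['force'])
E
```

```text
[492.77246843 225.40240657 128.11503337] [ 1.35258786  0.20946142 -0.78431625]
```

View pics/c1.png

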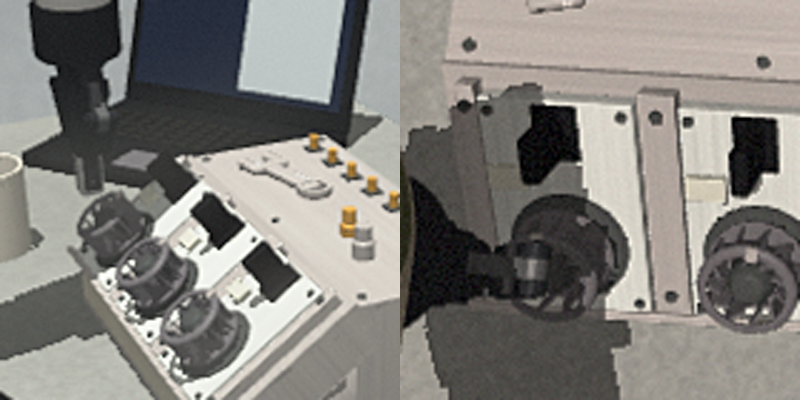

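The side view shows the shut tip just above the left wheel's ring (crop pixel 90,190); in the top view it is over the ring's left part. Descending to feel contact.

Emit:
send_rows --targets '[{"offset": [0,0,-0.2],"spin": 0},{"offset": [0,0,-0.2],"spin": 0}]'

```text
time_s: 2.92
eef_pos: [492.5, 225.1, 125.3]
ee_rot: [0.0, 0.03, 1.0, -0.0]
force: [-0.4, 0.2, 0.2]
grip_width: 0.003
grip_force: 0.0
```

Emit:
send_rows --targets '[{"offset": [0,0,-0.2],"spin": 0},{"offset": [0,0,-0.2],"spin": 0}]'

```text
time_s: 3.08
eef_pos: [492.4, 225.1, 123.0]
ee_rot: [-0.0, 0.03, 1.0, -0.0]
force: [0.3, 0.6, -0.2]
grip_width: 0.002
grip_force: 0.0
```

Emit:
send_rows --targets '[{"offset": [0,0,-0.2],"spin": 0},{"offset": [0,0,-0.2],"spin": 0}]'

```text
time_s: 3.25
eef_pos: [492.4, 225.4, 121.6]
ee_rot: [-0.0, 0.03, 1.0, 0.0]
force: [-1.8, 0.9, 4.4]
grip_width: -0.0
grip_force: 2.5
```

Emit:
send_rows --targets '[{"offset": [0.05,0,-0.15],"spin": 0},{"offset": [0.05,0,-0.15],"spin": 0}]'

```text
time_s: 3.42
eef_pos: [492.4, 225.7, 121.1]
ee_rot: [-0.001, 0.03, 1.0, 0.0]
force: [-9.2, 0.5, 14.7]
grip_width: 0.003
grip_force: 8.6
```

Emit:
send_rows --targets '[{"offset": [0.4,-0.42,0.3],"spin": 0},{"offset": [0.7,-0.96,0.53],"spin": 0}]'

```text
time_s: 3.58
eef_pos: [499.5, 216.6, 126.5]
ee_rot: [-0.0, 0.029, 1.0, 0.001]
force: [-9.4, 3.4, 13.8]
grip_width: 0.004
grip_force: 8.3
```

Emit:
send_rows --targets '[{"offset": [0.16,-0.61,0.14],"spin": 0},{"offset": [0.19,-1.26,0.19],"spin": 0}]'

```text
time_s: 3.75
eef_pos: [501.7, 203.6, 128.6]
ee_rot: [0.0, 0.03, 1.0, 0.001]
force: [-9.0, 2.1, 14.1]
grip_width: -0.003
grip_force: 8.5
```

Emit:
send_rows --targets '[{"offset": [-0.11,-0.65,-0.05],"spin": 0},{"offset": [-0.35,-1.24,-0.19],"spin": 0}]'

```text
time_s: 3.92
eef_pos: [498.0, 190.9, 126.5]
ee_rot: [-0.0, 0.03, 1.0, 0.001]
force: [-10.4, 4.4, 15.3]
grip_width: 0.001
grip_force: 8.5
```

Emit:
send_rows --targets '[{"offset": [-0.36,-0.5,-0.23],"spin": 0},{"offset": [-0.8,-0.86,-0.53],"spin": 0}]'

```text
time_s: 4.08
eef_pos: [489.7, 182.4, 121.0]
ee_rot: [-0.0, 0.03, 1.0, 0.001]
force: [-10.5, 5.1, 14.7]
grip_width: 0.001
grip_force: 9.0
```

Emit:
send_rows --targets '[{"offset": [-1,0,1.5],"spin": 0},{"offset": [-1,-1,4.0],"spin": 0},{"offset": [-0.7,-4,4.0],"spin": 0},{"offset": [-0.4,-6.4,4.0],"spin": 0},{"offset": [-0.4,-6.4,4.0],"spin": 0}]'

```text
time_s: 4.5
eef_pos: [487.1, 114.9, 160.1]
ee_rot: [0.0, 0.031, 1.0, -0.0]
force: [0.3, -0.4, -1.1]
grip_width: 0.001
grip_force: 0.0
```

```bash
python3 - <<'E'
from h import *
b=ctrl.capture('top')[0][...,::-1];a=ctrl.capture('side')[0][...,::-1]
cv2.imwrite('pics/c2.png',np.hstack([cv2.resize(a[130:270,220:360],(400,400),interpolation=2),cv2.resize(b[195:315,110:230],(400,400),interpolation=2)]))
E
```

```text
(no output)
```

View pics/c2.png

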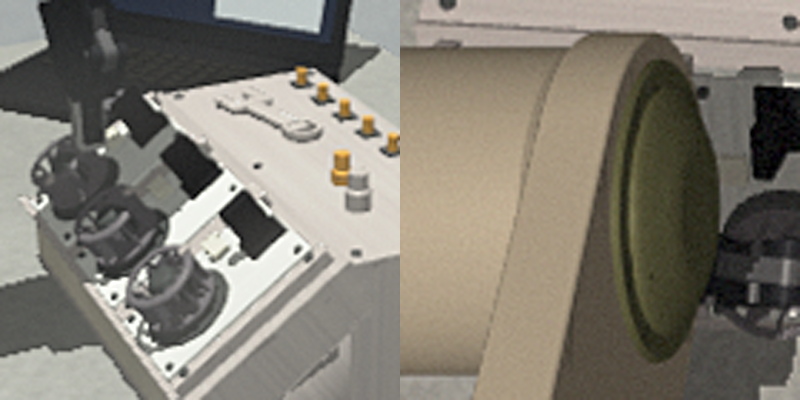

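The arm hides the left wheel from above, so I'll check its mark later. Next is the middle wheel.

Emit:
send_rows --targets '[{"offset": [-0.05,0,-2],"spin": 0},{"offset": [-0.05,0,-3.4],"spin": 0},{"offset": [-0.05,0,-3.4],"spin": 0},{"offset": [-0.05,0,-3.7],"spin": 0},{"offset": [-0.05,0,-3.85],"spin": 0},{"offset": [-0.05,0,-3.85],"spin": 0}]'

```text
time_s: 5.1
eef_pos: [486.2, 118.5, 122.0]
ee_rot: [0.0, 0.03, 1.0, 0.0]
force: [-1.1, 2.1, 2.2]
grip_width: 0.001
grip_force: 1.3
```

Emit:
send_rows --targets '[{"offset": [0.05,0,-0.15],"spin": 0},{"offset": [0.05,0,-0.15],"spin": 0}]'

```text
time_s: 5.27
eef_pos: [486.2, 118.7, 121.4]
ee_rot: [0.0, 0.03, 1.0, 0.0]
force: [-8.7, 3.1, 14.6]
grip_width: 0.002
grip_force: 8.4
```

Emit:
send_rows --targets '[{"offset": [0.4,-0.42,0.3],"spin": 0},{"offset": [0.7,-0.96,0.53],"spin": 0}]'

```text
time_s: 5.43
eef_pos: [493.3, 109.2, 126.9]
ee_rot: [0.0, 0.029, 1.0, 0.001]
force: [-8.2, 3.3, 13.4]
grip_width: 0.001
grip_force: 8.3
```

Emit:
send_rows --targets '[{"offset": [0.16,-0.61,0.14],"spin": 0},{"offset": [0.19,-1.26,0.19],"spin": 0}]'

```text
time_s: 5.6
eef_pos: [495.5, 96.1, 129.0]
ee_rot: [0.001, 0.03, 1.0, 0.0]
force: [-8.6, 2.0, 14.1]
grip_width: -0.002
grip_force: 8.4
```

Emit:
send_rows --targets '[{"offset": [-0.11,-0.65,-0.05],"spin": 0},{"offset": [-0.35,-1.24,-0.19],"spin": 0}]'

```text
time_s: 5.77
eef_pos: [491.8, 83.4, 126.9]
ee_rot: [0.0, 0.03, 1.0, 0.0]
force: [-10.1, 2.4, 13.2]
grip_width: 0.002
grip_force: 8.5
```

Emit:
send_rows --targets '[{"offset": [-0.36,-0.5,-0.23],"spin": 0},{"offset": [-0.8,-0.86,-0.53],"spin": 0}]'

```text
time_s: 5.93
eef_pos: [483.5, 74.8, 121.4]
ee_rot: [0.0, 0.03, 1.0, 0.0]
force: [-9.9, 4.6, 14.9]
grip_width: -0.006
grip_force: 9.1
```

Emit:
send_rows --targets '[{"offset": [-1,0,1.5],"spin": 0},{"offset": [-1,-1,4.0],"spin": 0},{"offset": [-0.7,-4,4.0],"spin": 0},{"offset": [-0.4,-6.4,4.0],"spin": 0},{"offset": [-0.4,-6.4,4.0],"spin": 0}]'

```text
time_s: 6.35
eef_pos: [480.8, 7.6, 160.7]
ee_rot: [0.001, 0.031, 1.0, -0.001]
force: [-0.6, 0.2, -0.7]
grip_width: 0.001
grip_force: 0.0
```

Emit:
send_rows --targets '[{"offset": [-0.05,0,-2],"spin": 0},{"offset": [-0.05,0,-3.4],"spin": 0},{"offset": [-0.05,0,-3.4],"spin": 0},{"offset": [-0.05,0,-3.7],"spin": 0},{"offset": [-0.05,0,-3.85],"spin": 0},{"offset": [-0.05,0,-3.85],"spin": 0}]'

```text
time_s: 6.85
eef_pos: [479.9, 10.9, 122.3]
ee_rot: [0.001, 0.03, 1.0, -0.0]
force: [-2.1, 0.1, 3.2]
grip_width: -0.002
grip_force: 1.4
```

Emit:
send_rows --targets '[{"offset": [0.05,0,-0.15],"spin": 0},{"offset": [0.05,0,-0.15],"spin": 0}]'

```text
time_s: 7.02
eef_pos: [480.2, 10.9, 121.9]
ee_rot: [0.001, 0.03, 1.0, -0.0]
force: [-8.0, 1.6, 15.9]
grip_width: 0.0
grip_force: 8.7
```

Emit:
send_rows --targets '[{"offset": [0.4,-0.42,0.3],"spin": 0},{"offset": [0.7,-0.96,0.53],"spin": 0}]'

```text
time_s: 7.18
eef_pos: [485.8, 2.7, 126.3]
ee_rot: [-0.001, 0.029, 1.0, 0.001]
force: [-11.0, 7.6, 11.7]
grip_width: -0.0
grip_force: 8.5
```

Emit:
send_rows --targets '[{"offset": [0.16,-0.61,0.14],"spin": 0},{"offset": [0.19,-1.26,0.19],"spin": 0}]'

```text
time_s: 7.35
eef_pos: [488.4, -10.2, 128.6]
ee_rot: [-0.0, 0.03, 1.0, 0.001]
force: [-9.3, 7.6, 14.6]
grip_width: 0.002
grip_force: 8.6
```

Emit:
send_rows --targets '[{"offset": [-0.11,-0.65,-0.05],"spin": 0},{"offset": [-0.35,-1.24,-0.19],"spin": 0}]'

```text
time_s: 7.52
eef_pos: [485.4, -23.0, 127.1]
ee_rot: [0.0, 0.03, 1.0, 0.001]
force: [-6.9, 8.1, 15.3]
grip_width: -0.002
grip_force: 8.8
```

Emit:
send_rows --targets '[{"offset": [-0.36,-0.5,-0.23],"spin": 0},{"offset": [-0.8,-0.86,-0.53],"spin": 0}]'

```text
time_s: 7.68
eef_pos: [477.8, -32.0, 122.0]
ee_rot: [0.001, 0.03, 1.0, 0.0]
force: [-6.8, 7.3, 18.7]
grip_width: 0.002
grip_force: 9.8
```

Emit:
send_rows --targets '[{"offset": [-1,0,1.5],"spin": 0},{"offset": [-2,0,4.0],"spin": 0},{"offset": [-3,-3,7.0],"spin": 0},{"offset": [-4,-7,9.0],"spin": 0},{"offset": [-6,-10,10.0],"spin": 0},{"offset": [-9,-12,10.0],"spin": 0},{"offset": [-12,-14,10.0],"spin": 0},{"offset": [-12,-14,10.0],"spin": 0}]'

```text
time_s: 8.35
eef_pos: [354.2, -175.1, 220.6]
ee_rot: [0.0, 0.032, 0.999, -0.001]
force: [0.6, -0.4, 0.3]
grip_width: -0.002
grip_force: 0.0
```

```bash
python3 - <<'E'
from h import *
b=ctrl.capture('top')[0][...,::-1]
cv2.imwrite('pics/c3.png',cv2.resize(b[205:305,115:345],(690,300),interpolation=3))
E
```

```text
(no output)
```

View pics/c3.png

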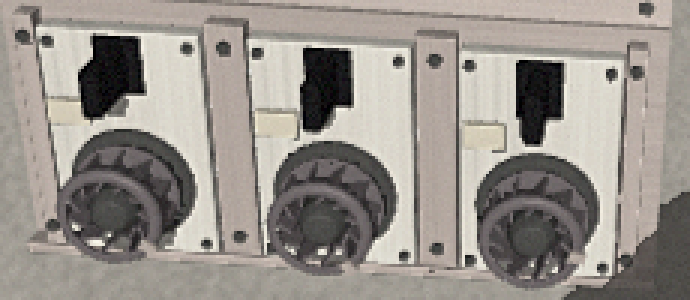

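Marks show all three wheels moved one way, from the top to the lower right: left (155,243), middle (350,267), right (577,258), each about 110–130°. The right one dragged about 7 N against 2–3 N for the others, so it is the worn one. Now I'll fit the tray and approach the right tab.

```bash
python3 - <<'E'
from h import *
D=np.load('top.npy'); cal=ctrl.calibration('top'); v,u=np.mgrid[0:480,0:640]; V=np.linalg.inv(np.array(cal['view']))
P=(np.stack([(u-cal['cx'])/cal['fx']*D,(v-cal['cy'])/cal['fy']*D,D,np.ones_like(D)],-1)@V.T)[...,:3]
m=(u>405)&(u<556)&(v>230)&(v<400)&(abs(P[...,2]-32)<4)&(D>0)
m=cv2.morphologyEx(m.astype(np.uint8),cv2.MORPH_OPEN,np.ones((2,2)))
k,l,st,c=cv2.connectedComponentsWithStats(m); i=1+st[1:,4].argmax(); print(st[i])
q=P[l==i][:,:2].astype(np.float32); r=cv2.minAreaRect(q); print(r,np.median(P[l==i][:,2])); print(cv2.boxPoints(r).round())
E
```

```text
[ 418  241  135  157 2745]
((454.4290771484375, -258.6728515625), (374.46185302734375, 228.36961364746094), 75.13285064697266) 32.466131487560574
[[ 296. -410.]
 [ 517. -469.]
 [ 613. -107.]
 [ 392.  -48.]]
```

Emit:
send_rows --targets '[{"offset": [2,3,0],"spin": 0},{"offset": [5,6,0],"spin": 0},{"offset": [8,9,0],"spin": 0},{"offset": [11,12,0],"spin": 0},{"offset": [14,15,0],"spin": 0},{"offset": [17,15.7,0],"spin": 0},{"offset": [18.7,15.7,0],"spin": 0},{"offset": [18.7,15.7,0],"spin": 0}]' --grip 0.5

```text
time_s: 9.07
eef_pos: [547.0, -13.3, 219.3]
ee_rot: [0.0, 0.028, 1.0, 0.0]
force: [0.6, -0.3, -0.8]
grip_width: 0.499
grip_force: 0.0
```

Emit:
send_rows --targets '[{"offset": [0,0,-2],"spin": 0},{"offset": [0,0,-4],"spin": 0},{"offset": [0,0,-5.5],"spin": 0},{"offset": [0,0,-5.5],"spin": 0}]'

```text
time_s: 9.4
eef_pos: [542.8, -14.4, 162.2]
ee_rot: [-0.002, 0.03, 1.0, 0.001]
force: [-0.3, -0.7, -1.0]
grip_width: 0.498
grip_force: 0.0
```

```bash
python3 - <<'E'
from h import *
a=ctrl.capture('side')[0][...,::-1]; b=ctrl.capture('top')[0][...,::-1]
cv2.imwrite('pics/c4.png',np.hstack([cv2.resize(a[110:270,220:380],(400,400),interpolation=2),cv2.resize(b[180:320,220:360],(400,400),interpolation=2)]))
E
```

```text
(no output)
```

View pics/c4.png

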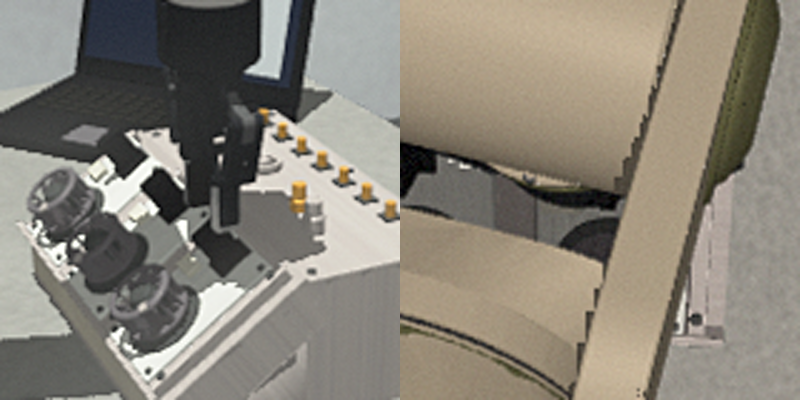

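The side view shows the fingers straddling the right tab (crop pixel 225,235). Descending to grip it.

Emit:
send_rows --targets '[{"offset": [0,0,-1.5],"spin": 0},{"offset": [0,0,-2.8],"spin": 0},{"offset": [0,0,-3.3],"spin": 0},{"offset": [0,0,-3.3],"spin": 0}]'

```text
time_s: 9.83
eef_pos: [544.2, -15.3, 132.0]
ee_rot: [-0.0, 0.03, 1.0, 0.0]
force: [-0.0, 0.4, 1.1]
grip_width: 0.501
grip_force: 0.0
```

Emit:
send_rows --targets '[{"offset": [0,0,0],"spin": 0},{"offset": [0,0,0],"spin": 0},{"offset": [0,0,0],"spin": 0},{"offset": [0,0,0],"spin": 0},{"offset": [0,0,0],"spin": 0},{"offset": [0,0,0],"spin": 0}]' --grip 0 --squeeze 70

```text
time_s: 10.33
eef_pos: [544.8, -15.6, 133.0]
ee_rot: [0.001, 0.03, 1.0, -0.0]
force: [-1.8, 1.1, 5.6]
grip_width: 0.099
grip_force: 69.2
```

```bash
python3 - <<'E'
from h import *
D=np.load('top.npy'); cal=ctrl.calibration('top'); v,u=np.mgrid[0:480,0:640]; V=np.linalg.inv(np.array(cal['view']))
P=(np.stack([(u-cal['cx'])/cal['fx']*D,(v-cal['cy'])/cal['fy']*D,D,np.ones_like(D)],-1)@V.T)[...,:3]
x,y,z=P[...,0],P[...,1],P[...,2]
for lo,hi in((28,36),(1,9)):
  im=cv2.imread('pics/top0.png').max(2)
  m=((u>405)&(u<556)&(v>230)&(v<400)&(z>lo)&(z<hi)&(D>0)&(im<70)).astype(np.uint8)
  m=cv2.morphologyEx(m,cv2.MORPH_OPEN,np.ones((3,3)))
  k,l,st,c=cv2.connectedComponentsWithStats(m); i=1+st[1:,4].argmax(); print(st[i])
  r=cv2.minAreaRect(P[l==i][:,:2].astype(np.float32)); print(r); print(cv2.boxPoints(r).round())
E
```

```text
[ 417  241  134  154 2233]
((434.47998046875, -332.00970458984375), (187.303466796875, 219.2230682373047), 74.98920440673828)
[[ 304. -394.]
 [ 516. -451.]
 [ 565. -270.]
 [ 353. -213.]]
[  424   251   115   135 10897]
((433.17987060546875, -335.5840759277344), (165.3903045654297, 200.71119689941406), 75.13947296142578)
[[ 315. -390.]
 [ 509. -441.]
 [ 551. -281.]
 [ 357. -230.]]
```

Emit:
send_rows --targets '[{"offset": [-0.2,0,0.3],"spin": 0},{"offset": [-0.5,0,0.7],"spin": 0},{"offset": [-0.8,0.05,1.2],"spin": 0},{"offset": [-1.2,0.1,1.8],"spin": 0},{"offset": [-1.5,0.1,2.5],"spin": 0},{"offset": [-1.5,0.1,3.5],"spin": 0},{"offset": [-1.5,0.1,3.5],"spin": 0}]'

```text
time_s: 10.92
eef_pos: [529.7, -14.6, 169.0]
ee_rot: [0.001, 0.03, 1.0, -0.0]
force: [-0.1, -0.2, -2.1]
grip_width: 0.1
grip_force: 68.4
```

Emit:
send_rows --targets '[{"offset": [0,0,1.5],"spin": 0},{"offset": [0,0,3],"spin": 0},{"offset": [0,0,5],"spin": 0},{"offset": [0,0,7],"spin": 0},{"offset": [0,0,8],"spin": 0},{"offset": [0,0,8],"spin": 0},{"offset": [0,0,8],"spin": 0}]'

```text
time_s: 11.5
eef_pos: [529.1, -14.5, 246.2]
ee_rot: [-0.0, 0.03, 1.0, 0.0]
force: [-0.1, -1.6, -4.2]
grip_width: 0.102
grip_force: 68.5
```

```bash
python3 - <<'E'
from h import *
a=ctrl.capture('side')[0][...,::-1]; b=ctrl.capture('top')[0][...,::-1]
print(ctrl.sense()['wrist_torque'])
cv2.imwrite('pics/c5.png',np.hstack([cv2.resize(a[60:300,200:440],(400,400),interpolation=2),cv2.resize(b[140:320,200:380],(400,400),interpolation=2)]))
E
```

```text
[-0.07640916 -0.13894151  0.01529759]
```

View pics/c5.png

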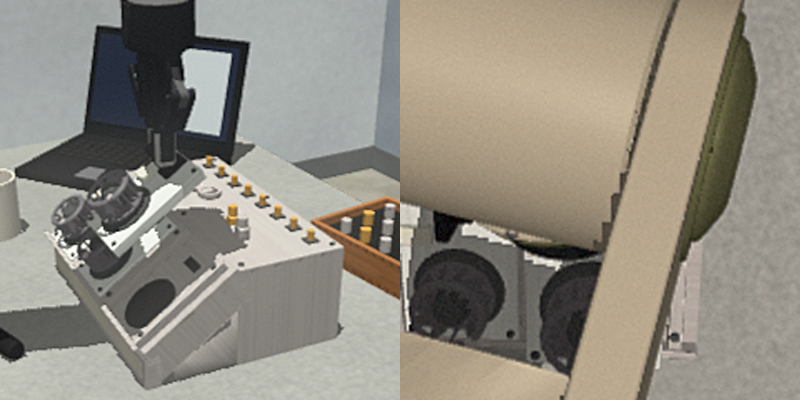

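Still held at about 35°, with the right bay empty (crop 150,300). Carrying to the tray.

Emit:
send_rows --targets '[{"offset": [-0.5,-1.5,0.5],"spin": 0},{"offset": [-1.2,-4,0.5],"spin": -0.03},{"offset": [-1.9,-6.5,0.5],"spin": -0.06},{"offset": [-2.6,-9,0.5],"spin": -0.09},{"offset": [-3.3,-11.5,0.5],"spin": -0.12},{"offset": [-4,-14,0.5],"spin": -0.15},{"offset": [-4.8,-16.5,0.5],"spin": -0.18},{"offset": [-5.4,-19,0],"spin": -0.2}]'

```text
time_s: 12.27
eef_pos: [474.6, -205.6, 246.3]
ee_rot: [-0.0, 0.13, 0.991, 0.0]
force: [0.4, 1.3, -3.2]
grip_width: 0.103
grip_force: 68.7
```

Emit:
send_rows --targets '[{"offset": [-0.7,-2.5,-1],"spin": 0},{"offset": [-1.4,-5,-2],"spin": 0},{"offset": [-2.1,-7.5,-4],"spin": 0},{"offset": [-2.8,-10,-6],"spin": 0},{"offset": [-3.4,-12,-8],"spin": 0},{"offset": [-3.8,-13.1,-10],"spin": 0},{"offset": [-3.8,-13.1,-11.5],"spin": 0},{"offset": [-3.8,-13.1,-11.5],"spin": 0}]'

```text
time_s: 12.93
eef_pos: [435.5, -334.5, 127.5]
ee_rot: [-0.003, 0.13, 0.991, 0.003]
force: [-0.7, 0.9, -3.0]
grip_width: 0.103
grip_force: 68.7
```

```bash
python3 - <<'E'
from h import *
a=ctrl.capture('side')[0][...,::-1]; b=ctrl.capture('top')[0][...,::-1]
print(ctrl.sense()['wrist_torque'])
cv2.imwrite('pics/c6.png',np.hstack([cv2.resize(a[220:460,200:440],(400,400),interpolation=2),cv2.resize(b[220:410,390:580],(400,400),interpolation=2)]))
E
```

```text
[-0.04293306 -0.15273931 -0.03605139]
```

View pics/c6.png

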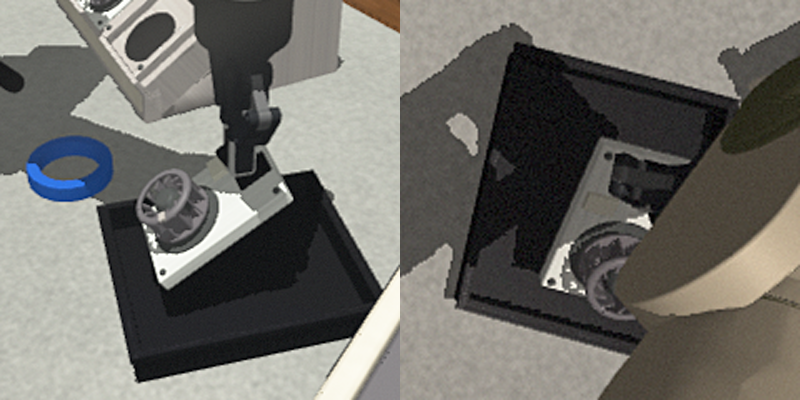

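Emit:
send_rows --targets '[{"offset": [0,0,-1.5],"spin": 0},{"offset": [0,0,-3],"spin": 0},{"offset": [0,0,-4.2],"spin": 0},{"offset": [0,0,-4.2],"spin": 0}]'

```text
time_s: 13.37
eef_pos: [437.1, -334.5, 88.8]
ee_rot: [-0.001, 0.129, 0.992, 0.001]
force: [0.2, -0.7, -3.0]
grip_width: 0.105
grip_force: 68.7
```

Emit:
send_rows --targets '[{"offset": [0,0,-0.15],"spin": 0},{"offset": [0,0,-0.3],"spin": 0},{"offset": [0,0,-0.3],"spin": 0}]'

```text
time_s: 13.62
eef_pos: [437.9, -335.8, 88.0]
ee_rot: [0.001, 0.129, 0.992, -0.001]
force: [0.4, -0.4, -1.4]
grip_width: 0.101
grip_force: 69.0
```

Emit:
send_rows --targets '[{"offset": [0,0,-0.15],"spin": 0},{"offset": [0,0,-0.2],"spin": 0},{"offset": [0,0,-0.2],"spin": 0}]'

```text
time_s: 13.87
eef_pos: [438.6, -336.4, 87.2]
ee_rot: [0.002, 0.129, 0.992, -0.001]
force: [2.5, 0.8, 10.8]
grip_width: 0.106
grip_force: 70.9
```

Contact at the foot edge. Reducing the squeeze so the tab can pivot between the pads, then lowering along the arc.

Emit:
send_rows --targets '[{"offset": [0,0,0.1],"spin": 0},{"offset": [0.2,-0.05,0],"spin": 0},{"offset": [0.5,-0.14,-0.3],"spin": 0},{"offset": [0.8,-0.21,-0.55],"spin": 0},{"offset": [1.08,-0.29,-0.8],"spin": 0}]' --squeeze 22

```text
time_s: 14.28
eef_pos: [449.1, -339.2, 78.4]
ee_rot: [0.001, 0.129, 0.992, -0.001]
force: [2.0, 0.8, 7.6]
grip_width: 0.102
grip_force: 71.5
```

Emit:
send_rows --targets '[{"offset": [0.25,-0.07,-0.25],"spin": 0},{"offset": [0.5,-0.13,-0.5],"spin": 0},{"offset": [0.75,-0.2,-0.77],"spin": 0},{"offset": [1.0,-0.26,-1.05],"spin": 0}]'

```text
time_s: 14.62
eef_pos: [459.2, -341.8, 67.9]
ee_rot: [0.001, 0.129, 0.992, -0.001]
force: [3.3, -0.1, 7.5]
grip_width: 0.101
grip_force: 72.5
```

Emit:
send_rows --targets '[{"offset": [0.2,-0.05,-0.28],"spin": 0},{"offset": [0.42,-0.11,-0.56],"spin": 0},{"offset": [0.65,-0.17,-0.85],"spin": 0},{"offset": [0.87,-0.23,-1.15],"spin": 0}]' --grip 0 --squeeze 30

```text
time_s: 14.95
eef_pos: [468.0, -344.1, 56.4]
ee_rot: [0.001, 0.129, 0.992, -0.001]
force: [2.9, -0.8, 7.4]
grip_width: 0.106
grip_force: 73.6
```

```bash
python3 - <<'E'
from h import *
a=ctrl.capture('side')[0][...,::-1]
print(ctrl.sense()['wrist_torque'],ctrl.sense()['grip_force'])
cv2.imwrite('pics/c7.png',cv2.resize(a[240:460,220:440],(500,500),interpolation=2))
E
```

```text
[ 0.06794707 -0.15561429  0.02065429] 73.86809706687927
```

View pics/c7.png

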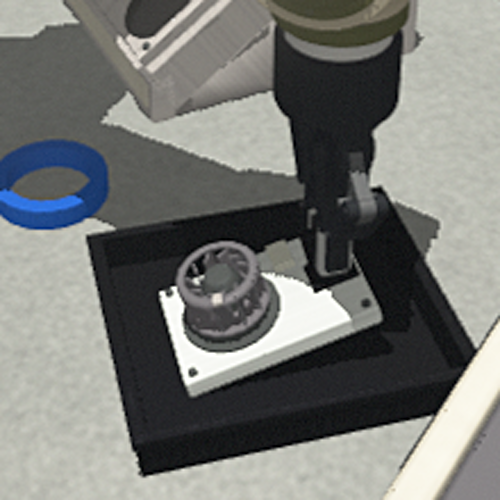

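The plate is pivoting flat inside the tray (wheel up at 225,290). Continuing.

Emit:
send_rows --targets '[{"offset": [0.2,-0.05,-0.32],"spin": 0},{"offset": [0.38,-0.1,-0.64],"spin": 0},{"offset": [0.55,-0.15,-0.96],"spin": 0},{"offset": [0.72,-0.19,-1.28],"spin": 0}]'

```text
time_s: 15.33
eef_pos: [475.4, -346.2, 43.6]
ee_rot: [0.002, 0.129, 0.992, -0.001]
force: [4.2, -0.5, 5.8]
grip_width: 0.103
grip_force: 74.9
```

Emit:
send_rows --targets '[{"offset": [0.2,-0.05,-0.35],"spin": 0},{"offset": [0.35,-0.1,-0.7],"spin": 0},{"offset": [0.45,-0.12,-0.95],"spin": 0},{"offset": [0.45,-0.12,-0.95],"spin": 0}]'

```text
time_s: 15.67
eef_pos: [479.9, -347.3, 33.7]
ee_rot: [0.002, 0.129, 0.992, -0.001]
force: [4.0, -0.1, 5.9]
grip_width: 0.099
grip_force: 76.2
```

Emit:
send_rows --targets '[{"offset": [0.06,-0.02,-0.15],"spin": 0},{"offset": [0.08,-0.02,-0.3],"spin": 0},{"offset": [0.08,-0.02,-0.3],"spin": 0}]'

```text
time_s: 15.92
eef_pos: [480.8, -347.7, 31.1]
ee_rot: [0.002, 0.129, 0.992, -0.001]
force: [5.1, -0.9, 7.0]
grip_width: 0.102
grip_force: 76.7
```

Emit:
send_rows --targets '[{"offset": [0.04,-0.01,-0.15],"spin": 0},{"offset": [0.04,-0.01,-0.15],"spin": 0}]'

```text
time_s: 16.08
eef_pos: [481.2, -347.8, 29.8]
ee_rot: [0.002, 0.129, 0.992, -0.001]
force: [5.0, -0.7, 8.1]
grip_width: 0.106
grip_force: 76.9
```

Emit:
send_rows --targets '[{"offset": [0.04,-0.01,-0.15],"spin": 0},{"offset": [0.04,-0.01,-0.15],"spin": 0}]'

```text
time_s: 16.25
eef_pos: [481.7, -347.9, 28.2]
ee_rot: [0.002, 0.129, 0.992, -0.001]
force: [5.2, -1.3, 6.3]
grip_width: 0.104
grip_force: 77.0
```

```bash
cat > flat.py <<'E'
from h import *
for c in ('side','top'):
    im,D=ctrl.capture(c); cal=ctrl.calibration(c); v,u=np.mgrid[0:480,0:640]; V=np.linalg.inv(np.array(cal['view']))
    P=(np.stack([(u-cal['cx'])/cal['fx']*D,(v-cal['cy'])/cal['fy']*D,D,np.ones_like(D)],-1)@V.T)[...,:3]
    dx=P[...,0]-433.4; dy=P[...,1]+334.5; X=.966*dx-.257*dy; Y=.257*dx+.966*dy
    m=(abs(X)<95)&(abs(Y)<80)&(P[...,2]>8)&(P[...,2]<45)&(im.min(2)>130)&(D>0)
    if m.sum()<30: print(c,'few'); continue
    A=np.c_[X[m],Y[m],np.ones(m.sum())]; z=P[...,2][m]
    k=np.ones(len(z),bool)
    for _ in range(4): s=np.linalg.lstsq(A[k],z[k],rcond=None)[0]; k=abs(A@s-z)<2.5
    print(c,m.sum(),k.sum(),'slopes deg',np.degrees(np.arctan(s[:2])).round(1),'z0',s[2].round(1),'X',np.percentile(X[m],[1,99]).round(),'Y',np.percentile(Y[m],[1,99]).round())
E
python3 flat.py
```

```text
side 1900 1416 slopes deg [0.5 0.3] z0 19.7 X [-68.  56.] Y [-45.  36.]
top 417 361 slopes deg [ 0.6 -0.1] z0 20.4 X [-66.  10.] Y [ 9. 42.]
```

Plate within about 0.5° of flat. One last millimetre, then release slowly.

Emit:
send_rows --targets '[{"offset": [0.02,0,-0.1],"spin": 0},{"offset": [0.02,0,-0.12],"spin": 0}]'

```text
time_s: 16.52
eef_pos: [481.9, -348.0, 27.2]
ee_rot: [0.002, 0.13, 0.992, -0.002]
force: [4.9, -0.8, 9.4]
grip_width: 0.101
grip_force: 77.7
```

Emit:
send_rows --targets '[{"offset": [0,0,0],"spin": 0},{"offset": [0,0,0],"spin": 0},{"offset": [0,0,0],"spin": 0},{"offset": [0,0,0],"spin": 0}]' --grip 0.4

```text
time_s: 16.85
eef_pos: [480.1, -346.7, 25.2]
ee_rot: [-0.0, 0.13, 0.992, 0.0]
force: [0.4, 0.2, -0.8]
grip_width: 0.404
grip_force: 0.0
```

Emit:
send_rows --targets '[{"offset": [0,0,1],"spin": 0},{"offset": [0,0,2.5],"spin": 0},{"offset": [0,0,5],"spin": 0},{"offset": [0,0,8],"spin": 0},{"offset": [0,0,11],"spin": 0},{"offset": [0,0,14],"spin": 0},{"offset": [0,0,17],"spin": 0},{"offset": [0,0,17],"spin": 0}]'

```text
time_s: 17.52
eef_pos: [481.7, -348.2, 202.3]
ee_rot: [0.004, 0.129, 0.992, -0.003]
force: [0.3, -0.8, 0.9]
grip_width: 0.399
grip_force: 0.0
```

Emit:
send_rows --targets '[{"offset": [-3,2,0],"spin": 0},{"offset": [-6,5,0],"spin": 0},{"offset": [-9,8,0],"spin": 0},{"offset": [-12,11,0],"spin": 0},{"offset": [-14,14,0],"spin": 0},{"offset": [-15,17,0],"spin": 0},{"offset": [-15,17,0],"spin": 0}]'

```text
time_s: 18.1
eef_pos: [328.2, -172.8, 195.5]
ee_rot: [-0.0, 0.129, 0.992, 0.001]
force: [0.5, 0.1, 0.9]
grip_width: 0.398
grip_force: 0.0
```

```bash
python3 flat.py; python3 - <<'E'
from h import *
print(ctrl.sense()['eef_pos'],ctrl.sense()['force'])
im,D=ctrl.capture('top'); D0=np.load('top.npy')
for n,u0,u1 in(('left',128,190),('mid',198,256),('right',268,325)):
    a,b=D[215:290,u0:u1],D0[215:290,u0:u1]; k=(a>0)&(b>0); print(n,np.median((a-b)[k]).round(1),(abs(a-b)[k]>5).mean().round(2))
E
```

```text
side 2288 1702 slopes deg [0.1 0.4] z0 19.2 X [-68.  59.] Y [-45.  38.]
top 2005 1748 slopes deg [-0. -0.] z0 19.8 X [-65.  62.] Y [-40.  42.]
[ 330.29640536 -176.51393265  195.95025255] [ 0.03642403 -0.96852595  0.3631122 ]
left -0.0 0.03
mid -0.0 0.01
right 16.5 0.86
```

```bash
python3 -c "
from rig import ctrl
print(ctrl.finish_job())"
```

```text
the job is handed in; nothing more can be done
None
```

I turned all three wheels one way by an estimated 110° or more each, judged from the marks in the top picture. The right-bay wheel dragged (about 7 N against 2–5 N on the others), so I lifted that blower by its tab, laid it flat and wheel up in the tray, left the other two in their bays, and handed the job in at about 18 s; the hand-in returned no result.

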